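# Move the battery pack from the charger to the blender base

### The job

The blender needs its battery: press the catch on the charger so that the battery pack is let go and pops up the rail, slide it up and off the charger, then slide it down the rail of the blender base, fully home, until that catch clicks up behind it. Let go of the pack and leave the other things on the worktop where they stand.

Things in the scene. Friction and masses are not known exactly. Their poses are not given: they have to be found in the camera images.
- pack_grip (a point): battery pack: centre of the black grip bar across its top, 44 mm above its underside. The bar is 20 mm thick along the pack (x), 56 mm long across it (y), from 28 to 60 mm above the underside. x runs along the pack, y along the bar, z out of its top. Take the bar by its two broad faces, closing along x, pointing square to the pack's top. The pack is the same either way round.
- pack_foot (a point): centre of the pack's underside. The pack is 96 mm long (x), 84 wide, 60 high, 0.25 to 0.5 kg: a flat black foot (96 x 84, 6 mm thick) whose long sides run under the lips of a rail, and a grey body on it (92 x 66, up to 28 mm above the underside). Same axes as pack_grip.
- charger_rail: rail of the charger, a fixed white wedge (155 x 104 mm, 104 mm high at the far end) with no round housing; holds the pack at the start. Origin: on the sloping rail floor, under the centre of a home pack. x points up the slope (30 degrees to the level), y across it to the left as one looks up the slope, z square out of the floor. Home pack: underside on the floor, grip centre at (0, 0, 44 mm) here.
- charger_mouth (a point): middle of the charger's rail floor where its lips end, 46 mm up the slope from the rail's origin. From there down, side walls and lips stand 14 mm over the floor, 104 mm wide over all; undersides of the lips 9 mm over the floor; channel 88 mm wide, 71 mm between the lips. From there up to the open end (51 mm farther) only low guides, 9 mm high: the pack goes off and on there, along x.
- charger_catch (a joint): catch of the charger, m: 0 = up (holding), grows as it is pressed in square to the rail floor, to 0.008, with 2 to 5 N against a spring. Its tooth, in the rail floor just above a home pack, stands 5.5 mm out; pressed in by over 6 mm it lets the pack go. Hold it in until the pack has popped up. While a pack lies over the tooth the catch stays pressed in.
- charger_eject (a joint): sprung ejector at the bottom of the charger's rail, m: 0 = pack home (start), 0.014 = out. It pushes a released pack 14 mm up the rail with 7 falling to 3.5 N, and the pack stays there. A hard stop lies about 5 mm below home.
- charger_catch_top (a point): centre of the top face of the charger's catch button, a grey block 34 mm (along the slope) x 30 mm beside the right side wall (looking up the slope); up, its face is 12 mm out from the rail floor, parallel to it, at (61, -71, 12 mm) in the rail's frame; same axes as the rail. It moves with the catch.
- blender_rail: rail of the cordless blender base: the same white wedge, rail and sizes as the charger, but with a round motor housing (128 mm across, 72 high, its steel drive coupling up to 87 mm) fixed on its left looking up the slope, 118 mm from the rail's middle line. Empty at the start. Same frame as the charger's: origin on the rail floor under the centre of a home pack, x up the slope, z out of the floor.
- blender_mouth (a point): middle of the blender's rail floor where its lips end, 46 mm up the slope from the rail's origin; lips, channel and open upper end as on the charger.
- blender_catch (a joint): catch of the blender base, m: 0 = up, 0.008 = fully in; about 0.0055 or more while a pack lies over its tooth, back under 0.001 when it has clicked up behind a home pack. The pack must be pushed 1 mm or more past home for that; sliding it in takes roughly 5 N over the tooth and 10 N at the end, against the ejector.
- blender_eject (a joint): sprung ejector of the blender's rail, m: 0.014 = out (start), 0 = pack home. The pack meets it 14 mm before home; hard stop about 5 mm below home.
- mug: bystander: plain mug, 83 x 117 x 94 mm, origin at the centre of its underside
- spice: bystander: spice jar with a timber lid, 47 mm across, 88 mm high, origin at the centre of its underside
- low_tin: bystander: low tin, 76 mm across, 58 mm high, origin at the centre of its underside
- lemon: bystander: lemon, 82 x 54 x 50 mm, origin under its centre
- salt: bystander: round timber salt cellar, 91 mm across, 66 mm high, origin at the centre of its underside
There are look-alikes about, which are no part of the job. What is shaped like the part that bears charger_rail but red is not meant.

How it is judged:
By the outcome, as a careful person would: the job done as asked, in the order asked, and still so for the second after the job is handed in, with the robot touching nothing.
It also fails if it takes over 48 s, if anything falls off the work surface, if the arm or the gripper's body presses on something with over 40 N, if the wrist force passes 120 N, or if a joint passes its speed limit or range.

### The arm

A 7-joint arm with a two-finger parallel gripper is mounted at the origin on a cart in front of the work surface, level with it; the furniture and walls round the work are solid. World frame = base frame: x ahead of the robot, y to its left, z up, the work surface at z = 0. Lengths are in m, angles in rad, forces in N, time in s.
With the tool pointing down it reaches from about 0.425 to 0.8 m from the base axis. Payload 8.3 kg.
Tool frame: the origin (TCP) lies between the finger pads; the fingertips stand 17 mm ahead of it and the grasp point (between the pads) lies 2 mm behind it; z points along the fingers, y is the direction in which the jaws open and shut (so a half turn about z gives the same grasp; the last joint's range is limited). The gripper opens to 85 mm and grips with 20 to 120 N. Pads are 22 mm wide; open, the fingers measure 114 mm over their backs; the gripper's body (76 mm by 85 mm) begins 54 mm behind the grasp point. The pads swing forward as they close: fully open they stand 13 mm farther back than shut.
Start: joints at [1.187, 0.383, 0.016, 1.37, -0.006, 1.388, -0.046], TCP at [0.197, -0.593, 0.248] pointing down, gripper open.
Joint ranges: [-2.95, 2.95], [-0.25, 2.06], [-1.52, 1.56], [0.18, 2.33], [-1.44, 4.58], [0.02, 2.06], [-3.01, 3.01]. Speed limits (rad/s): [2.39, 2.39, 3.01, 3.01, 3.14, 3.14, 3.14].

### API

Orientations are given as a unit quaternion [w, x, y, z].
In Python, from plant import env gives the robot as it stands.
- The arm moves only by the tool jog_arm, never from a script. Its argument "moves" is a list of rows, each a list of 3 entries, a list of its own where there are three numbers: the turn, a rotation vector about the tool's x, y, z in rad, then the shift along the tool's x, y, z in mm, then the finger opening in mm, from 0 to 85.4. In form: [[[rx, ry, rz], [x, y, z], fingers], ...]. A call has 1 to 5 rows; each row shifts and turns the commanded pose from where the row before left it, along the tool's axes as they then stand; what a row does not reach is not made up. A row lasts 1/10 s, in which the tool goes at most 50 mm and 8.59 degrees, less where a joint would pass 70% of its speed; a pose out of reach is approached as far as the arm can. A call is refused whole if a number of a shift passes 50 or a number of a turn 0.15, either way. A call with a gripper value outside its range is refused whole. The fingers move at their own pace and stop on an object; "squeeze" is the grip in N (left out, the last holds). Time passes only in rows, so rows that do not move let the fingers close. It gives the time, the measured TCP pose, the force and the opening at its end, in the units of the state.
- env.sense(): the state, without advancing time (a new reading comes with each control period).
- env.capture(name): name is "side" or "top" or "wrist"; returns a dict with "img" (384x512x3 uint8, red, green, blue), "intrinsics" (3x3 intrinsics, pixels), "xyz" and "attitude" of the camera in the world; the wrist camera has in their place "hand_eye" (4x4, takes a point from camera to tool coordinates, whose origin is the TCP and whose axes are the flange's). Camera axes: x right, y up, looking along -z (the intrinsics and any distortion apply to the point x, -y, -z); pixel columns grow to the right and rows downward; lengths in m; the calibration is good to about 2 mm. A picture is of the moment at which its call begins: read the wrist's pose just before it. There is no depth.
- env.job_done(): hands the job in, once; it reports no verdict.
The state is a dict: "time_s": time; "joint_pos": joint angles; "joint_velocities": joint speeds; "tau": joint torques, N m; "eef_pos": TCP position; "eef_rot": TCP orientation; "wrist_force": force on the tool from outside, world axes, zero at the start; "torque": the same for the moment, N m; "grip_width": opening from 0.0 (shut) to 1.0 (fully open).
Only numpy, scipy, OpenCV 4.12 (cv2) and the standard library are available. Lean on these libraries where they do the work, as an engineer would, in place of code of your own. Each camera call takes 0.05 s, during which the arm holds its last target. There are 200 camera calls.

## Working session

There is one attempt and no reset: what is moved stays moved. The work goes in short steps, Python scripts to look and compute and a tool call to move; the robot and the scene stay as the last step left them, time stands still between calls to the robot, and variables do not carry over. Pictures are saved under pics/ and viewed, about 8 in all and at most 12, crops included, and the job is handed in when it is done.

Besides the shell and the picture viewer there is one more tool, called after "Request:" in YAML: its name, and indented under it one key for each argument. jog_arm: Moves the arm, as the interface text tells. Its arguments: {"type":"object","properties":{"moves":{"type":"array"},"squeeze":{"type":"number"}},"required":["moves"]}

```bash
ls; mkdir -p pics; cat > h.py <<'E'
import numpy as np, cv2
from scipy.spatial.transform import Rotation as R
from plant import env
def q2R(q): return R.from_quat([q[1],q[2],q[3],q[0]]).as_matrix()
def cam(c,s=None):
    K=np.array(c["intrinsics"])
    if "xyz" in c:
        a=np.array(c["attitude"]); Rm=q2R(a) if a.size==4 else a
        return K,Rm,np.array(c["xyz"])
    T=np.array(c["hand_eye"]); Rt=q2R(s["eef_rot"])
    return K,Rt@T[:3,:3],Rt@T[:3,3]+np.array(s["eef_pos"])
def ray(C,uv):
    K,Rm,t=C; d=np.linalg.inv(K)@np.array([uv[0],uv[1],1.]); d=Rm@(d*[1,-1,-1]); return t,d/np.linalg.norm(d)
def onz(C,uv,z):
    t,d=ray(C,uv); return t+d*(z-t[2])/d[2]
def proj(C,P):
    K,Rm,t=C; p=(np.asarray(P)-t)@Rm; p=p*[1,-1,-1]; p=p@K.T; return p[...,:2]/p[...,2:]
def tri(C1,a,C2,b):
    t1,d1=ray(C1,a);t2,d2=ray(C2,b)
    k=np.linalg.lstsq(np.c_[d1,-d2],t2-t1,rcond=None)[0]
    p,q=t1+k[0]*d1,t2+k[1]*d2; return (p+q)/2,np.linalg.norm(p-q)
E
python3 - <<'E'
from h import *
s=env.sense(); print(s)
for n in("side","top"):
    c=env.capture(n); print(n,{k:v for k,v in c.items() if k!="img"})
    np.savez(f"{n}.npz",**c)
    cv2.imwrite(f"pics/{n}.png",cv2.resize(c["img"][:,:,::-1],(800,600),interpolation=cv2.INTER_CUBIC))
E
```

```text
pics
{'time_s': 0.0, 'joint_pos': array([ 1.18707735,  0.38424689,  0.01635184,  1.37115747, -0.00628741,
        1.38820056, -0.04652137]), 'joint_velocities': array([-4.98555128e-04, -4.70825736e-04,  1.82553378e-04, -1.92309849e-05,
       -1.23524736e-04,  4.29221487e-04,  1.46571764e-03]), 'tau': array([ 6.40289886e-05, -6.27592063e+01,  8.44534300e-01, -3.71820617e+01,
        1.67425408e-02,  1.42721966e-02,  1.19064336e-05]), 'eef_pos': array([ 0.19698388, -0.59264954,  0.24727172]), 'eef_rot': array([-9.65473794e-04,  9.87156281e-01,  1.59754540e-01, -1.76561796e-04]), 'wrist_force': array([-0.06372594, -0.13943296, -1.39692975]), 'torque': array([ 0.02677328,  0.02320908, -0.01526535]), 'grip_width': 1.0001411349731935}
side {'intrinsics': array([[418.93846585,   0.        , 252.26149366],
       [  0.        , 418.93846585, 194.70787734],
       [  0.        ,   0.        ,   1.        ]]), 'xyz': array([-0.45898272,  0.34841975,  1.45331901]), 'attitude': array([-0.5596286 , -0.18656165,  0.25084843,  0.76751915])}
top {'intrinsics': array([[423.09835351,   0.        , 253.29170383],
       [  0.        , 423.09835351, 190.31992014],
       [  0.        ,   0.        ,   1.        ]]), 'xyz': array([0.3657188 , 0.04865431, 1.4736903 ]), 'attitude': array([-0.70583217, -0.03321092,  0.03775677,  0.70659211])}
```

View pics/top.png

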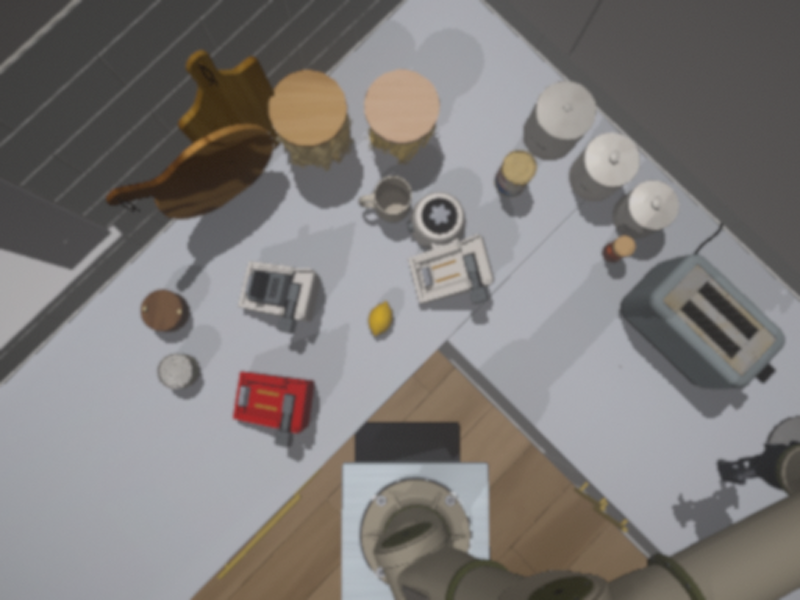

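View pics/side.png

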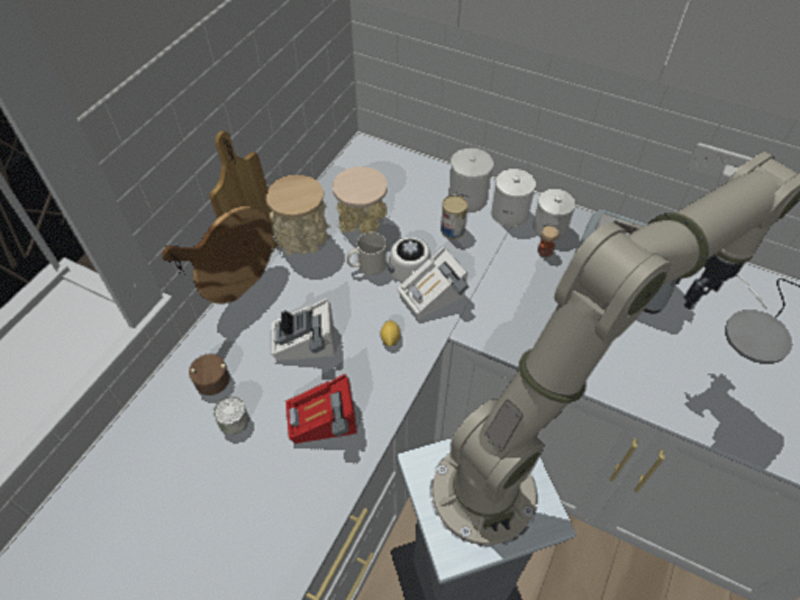

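Top view: white charger with pack near (278,290), blender near (452,270), red decoy at (273,400). Both rails climb to the image right (world -y). I'll go to above the blender for a close wrist view.

Request:
jog_arm:
  moves:
    - [[0,0,0],[0,0,-45],85]
    - [[0,0,0],[0,0,-45],85]
    - [[0,0,0],[0,0,-45],85]
    - [[0,0,0],[42,-20,-15],85]
    - [[0,0,0],[42,-20,0],85]

```text
time_s: 0.6
eef_pos: [0.264, -0.5294, 0.4011]
eef_rot: [0.002, 0.987, 0.158, 0.001]
wrist_force: [2.0, -0.8, -0.8]
grip_width: 0.998
```

Request:
jog_arm:
  moves:
    - [[0,0,0],[42,-20,0],85]
    - [[0,0,0],[42,-20,0],85]
    - [[0,0,0],[42,-20,0],85]
    - [[0,0,0],[42,-20,0],85]
    - [[0,0,0],[21,-32,0],85]

```text
time_s: 1.1
eef_pos: [0.411, -0.3601, 0.3967]
eef_rot: [-0.001, 0.987, 0.161, -0.0]
wrist_force: [-0.2, -0.1, 0.3]
grip_width: 0.995
```

Request:
jog_arm:
  moves:
    - [[0,0,0],[21,-32,0],60]
    - [[0,0,0],[21,-32,0],30]
    - [[0,0,0],[21,-32,0],0]
    - [[0,0,0],[21,-32,0],0]
    - [[0,0,0],[21,-32,0],0]

```text
time_s: 1.6
eef_pos: [0.4574, -0.1762, 0.398]
eef_rot: [-0.0, 0.987, 0.16, -0.0]
wrist_force: [1.0, -0.1, -0.4]
grip_width: 0.137
```

Request:
jog_arm:
  moves:
    - [[0,0,0],[21,-32,0],0]
    - [[0,0,0],[21,-32,0],0]
    - [[0,0,0],[0,0,0],0]

```text
time_s: 1.9
eef_pos: [0.478, -0.0975, 0.3983]
eef_rot: [-0.001, 0.986, 0.164, 0.0]
wrist_force: [0.5, -0.5, 0.1]
grip_width: -0.003
```

```bash
python3 - <<'E'
from h import *
s=env.sense(); print(s["time_s"],s["eef_pos"],s["eef_rot"],s["joint_velocities"].round(3),s["joint_pos"].round(2))
c=env.capture("wrist"); print({k:v for k,v in c.items() if k!="img"})
np.savez("w1.npz",pos=s["eef_pos"],rot=s["eef_rot"],**c)
cv2.imwrite("pics/w1.png",cv2.resize(c["img"][:,:,::-1],(800,600),interpolation=cv2.INTER_CUBIC))
E
```

```text
1.9 [ 0.47798961 -0.0974614   0.39831406] [-9.77761460e-04  9.86384023e-01  1.64455144e-01  3.28148107e-04] [ 0.045  0.004  0.083 -0.003  0.029  0.003  0.076] [ 0.49  0.08 -0.38  1.42  0.03  1.65 -1.13]
{'intrinsics': array([[273.15035011,   0.        , 253.58496188],
       [  0.        , 273.15035011, 187.27904258],
       [  0.        ,   0.        ,   1.        ]]), 'hand_eye': array([[ 6.14042725e-04,  9.64589373e-01,  2.63755502e-01,
         6.66624352e-02],
       [ 9.99999809e-01, -6.10683585e-04, -9.47229963e-05,
         7.98644363e-04],
       [ 6.97023601e-05,  2.63755510e-01, -9.64589563e-01,
        -1.25377154e-01],
       [ 0.00000000e+00,  0.00000000e+00,  0.00000000e+00,
         1.00000000e+00]])}
```

View pics/w1.png

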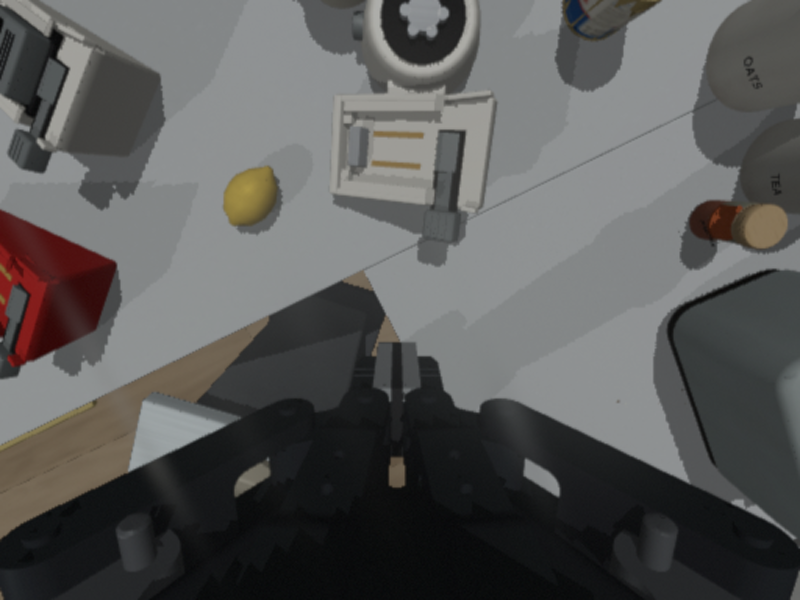

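Wrist view shows the blender wedge (corners about (335,96),(494,93),(483,213),(332,192)), its catch bar and button at (445,225), with the charger at upper left. I'll take two more views going toward the charger.

Request:
jog_arm:
  moves:
    - [[0,0,0],[3,-40,0],0]
    - [[0,0,0],[3,-40,0],0]
    - [[0,0,0],[3,-40,0],0]
    - [[0,0,0],[3,-40,0],0]
    - [[0,0,0],[0,0,0],0]

```text
time_s: 2.45
eef_pos: [0.4366, 0.0566, 0.3989]
eef_rot: [-0.0, 0.987, 0.163, 0.001]
wrist_force: [-0.0, -0.5, 0.3]
grip_width: 0.0
```

```bash
cat > snap.py <<'E'
import sys
from h import *
n=sys.argv[1]
s=env.sense(); print(s["time_s"],s["eef_pos"].round(4),s["eef_rot"].round(4),abs(s["joint_velocities"]).max().round(3))
c=env.capture("wrist")
np.savez(n+".npz",pos=s["eef_pos"],rot=s["eef_rot"],**c)
im=c["img"][:,:,::-1]
cv2.imwrite(f"pics/{n}.png",cv2.resize(im,(800,600),interpolation=cv2.INTER_CUBIC))
E
python3 snap.py w2
```

```text
2.45 [0.4366 0.0566 0.3989] [-3.000e-04  9.865e-01  1.635e-01  6.000e-04] 0.09
```

Request:
jog_arm:
  moves:
    - [[0,0,0],[4,-37,0],0]
    - [[0,0,0],[4,-37,0],0]
    - [[0,0,0],[4,-37,0],0]
    - [[0,0,0],[4,-37,0],0]
    - [[0,0,0],[0,0,0],0]

```text
time_s: 3.0
eef_pos: [0.4053, 0.2005, 0.3983]
eef_rot: [-0.001, 0.987, 0.162, -0.0]
wrist_force: [0.2, -1.1, 0.4]
grip_width: -0.003
```

```bash
python3 snap.py w3; python3 - <<'E'
import cv2,numpy as np
# composite crops: w1 blender, w2 blender/charger, w3 charger at native 512 coords
a=np.load("w1.npz")["img"][:,:,::-1];b=np.load("w2.npz")["img"][:,:,::-1];c=np.load("w3.npz")["img"][:,:,::-1]
print(a.shape)
f=lambda im:cv2.resize(im,(800,600),interpolation=cv2.INTER_CUBIC)
cv2.imwrite("pics/cmp.png",np.vstack([f(b)[:300],f(c)[:300]]))
E
```

```text
3.0 [0.4053 0.2005 0.3983] [-7.000e-04  9.867e-01  1.625e-01 -1.000e-04] 0.087
(384, 512, 3)
```

View pics/cmp.png

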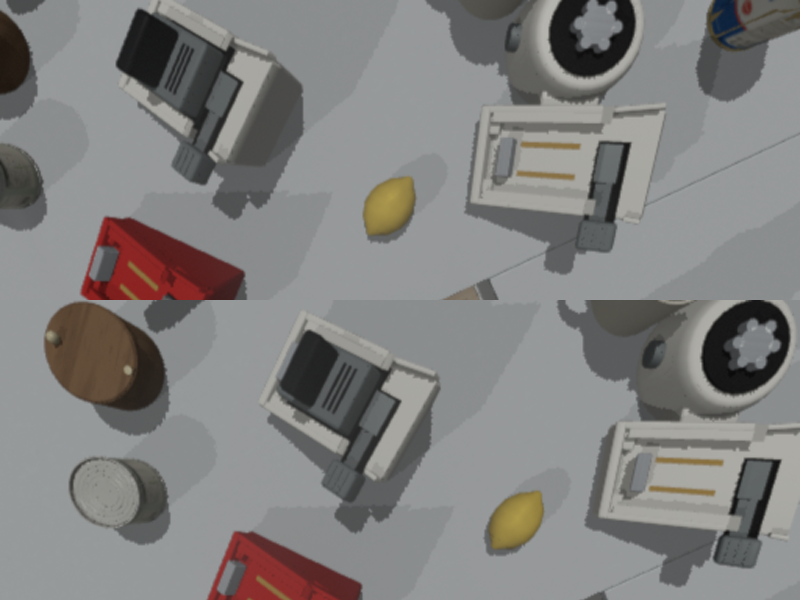

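```bash
python3 - <<'E'
import cv2,numpy as np
L=lambda n:np.load(n+".npz")["img"][:,:,::-1]
def crop(n,u,v): # native top-left, 133x100 -> 400x300 (x3)
    p=cv2.copyMakeBorder(L(n),0,0,0,200,cv2.BORDER_CONSTANT)
    return cv2.resize(p[v:v+100,u:u+133],(399,300),interpolation=cv2.INTER_CUBIC)
o=np.vstack([np.hstack([crop("w1",200,50),crop("w2",298,60)]),np.hstack([crop("w2",60,0),crop("w3",160,0+5)])])
o=cv2.convertScaleAbs(o,alpha=1.3)
cv2.imwrite("pics/z.png",o)
E
```

```text
(no output)
```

View pics/z.png

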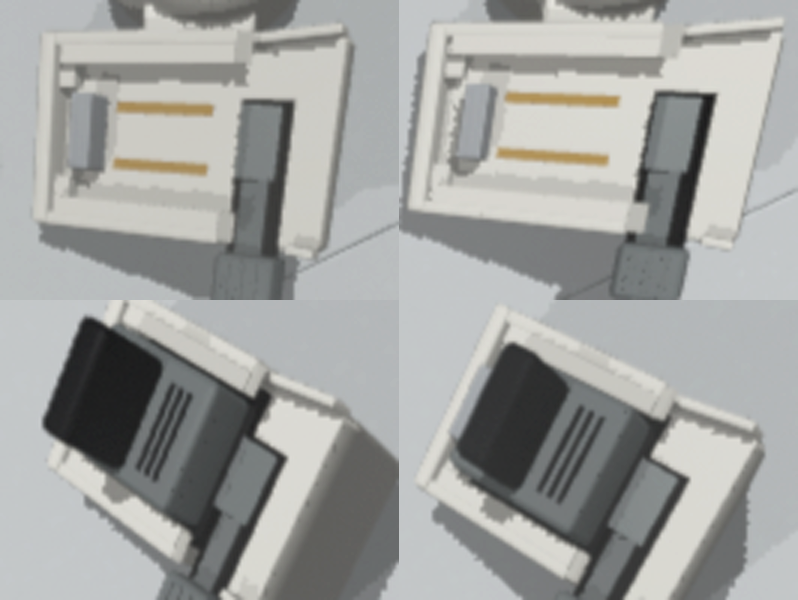

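```bash
cat > m1.py <<'E'
from h import *
def C(n):
    d=np.load(n+".npz"); return cam({"intrinsics":d["intrinsics"],"hand_eye":d["hand_eye"]},{"eef_rot":d["rot"],"eef_pos":d["pos"]})
w1,w2,w3=C("w1"),C("w2"),C("w3")
f=lambda p,o:((p[0]+.5)/3-.5+o[0],(p[1]+.5)/3-.5+o[1])
print("blender")
for n,a,b in[("mouthL out",(237,32),(266,25)),("mouthL in",(234,62),(263,55)),("mouthR in",(220,208),(229,203)),("mouthR out",(217,241),(226,231)),
  ("lowL",(40,33),(30,22)),("lowR",(35,218),(11,208)),("farL",(347,26),(383,20)),("farR",(323,255),(333,247)),("strip1 end",(213,111),(220,103)),("strip2 end",(207,170),(209,160))]:
    p,e=tri(w1,f(a,(200,50)),w2,f(b,(298,60))); print(n,(p*1e3).round(1),round(e*1e3,1))
print("charger")
for n,a,b in[("mouthL out",(260,57),(266,83)),("mouthL in",(245,88),(256,115)),("mouthR in",(190,230),(186,250)),("mouthR out",(178,262),(176,280)),
  ("lowR",(48,162),(16,182)),("farL",(345,104),(361,130)),("lowL",(120,0),(101,6))]:
    p,e=tri(w2,f(a,(60,0)),w3,f(b,(160,5))); print(n,(p*1e3).round(1),round(e*1e3,1))
E
python3 m1.py
```

```text
blender
mouthL out [622.9 -86.6  91.1] 0.4
mouthL in [609.1 -89.8  94.9] 0.3
mouthR in [ 541.1 -107.8   86.9] 2.0
mouthR out [ 526.2 -111.5   90. ] 0.4
lowL [598.9  15.5  29.1] 1.1
lowR [501.4 -11.2  31.7] 0.6
farL [ 640.3 -134.8  100.9] 0.1
farR [ 536.9 -165.3   95. ] 0.8
strip1 end [587.  -88.5  70. ] 0.2
strip2 end [558.5 -95.4  69.9] 0.4
charger
mouthL out [572.9 264.9  83. ] 1.2
mouthL in [556.1 264.   93.8] 1.5
mouthR in [486.9 278.4  88.8] 0.2
mouthR out [471.1 278.   95.4] 1.1
lowR [493.7 386.1  30.9] 1.1
farL [563.4 214.6 103.9] 0.9
lowL [586.9 361.6  35.6] 6.5
```

Triangulated corners agree with the given sizes (inner lip gap 70.3/71 mm, mouth z≈91, far floor edge z≈104 ⇒ origin z≈0.0555). Next, matching tilted close views of both rails.

```bash
cat > plan.py <<'E'
from h import *
S,Cs=.5,np.sqrt(3)/2
FR={"c":[.529,.3055,.0555,-11.0],"b":[.5673,-.0674,.0555,14.7]}  # origin, yaw: up=(sin,-cos)
import json,os
if os.path.exists("fr.json"): FR.update(json.load(open("fr.json")))
def frame(k):
    x,y,z,a=FR[k]; a=np.radians(a); u=np.array([np.sin(a),-np.cos(a),0]); l=np.array([np.cos(a),np.sin(a),0])
    rx=u*Cs+[0,0,S]; rz=-u*S+[0,0,Cs]
    return np.array([x,y,z]),np.c_[rx,l,rz]
def tool(k): o,M=frame(k); return np.c_[M[:,1],M[:,0],-M[:,2]]
def at(k,p): o,M=frame(k); return o+M@(np.array(p)/1e3)
def plan(p0,R0,p1,R1,n):
    rv=R.from_matrix(R0.T@R1).as_rotvec(); 
    for i in range(n):
        Rk=R0@R.from_rotvec(rv*i/n).as_matrix()
        print((rv/n).round(4).tolist(),(Rk.T@(p1-p0)/n*1e3).round(1).tolist())
def now(k=None):
    s=env.sense(); Rt=q2R(s["eef_rot"]); p=np.array(s["eef_pos"])
    if k:
        o,M=frame(k); print(s["time_s"],"rail",(M.T@(p-o)*1e3).round(1),"tilt err",R.from_matrix(Rt.T@tool(k)).as_rotvec().round(4),"F rail",(M.T@s["wrist_force"]).round(1),"grip",round(float(s["grip_width"])*85.4,1))
    return p,Rt
E
python3 - <<'E'
from plan import *
p,Rt=now("c"); t=at("c",(10,-70,150)); print(t); plan(p,Rt,t,tool("c"),6)
print("to blender"); t2=at("b",(10,-70,150)); m=(t+t2)/2+[0,0,.03];print(t2); plan(t,tool("c"),t2,tool("b"),11)
E
```

```text
3.05 rail [283.1 -99.7 232.2] tilt err [-0.5121 -0.1345  0.5035] F rail [0.3 0.9 0.1] grip 0.0
[0.47294432 0.38397753 0.19040381]
[-0.0853, -0.0224, 0.0839] [20.4, -25.9, 34.6]
[-0.0853, -0.0224, 0.0839] [18.8, -30.4, 31.8]
[-0.0853, -0.0224, 0.0839] [16.7, -34.4, 28.6]
[-0.0853, -0.0224, 0.0839] [14.3, -38.0, 25.2]
[-0.0853, -0.0224, 0.0839] [11.5, -41.1, 21.5]
[-0.0853, -0.0224, 0.0839] [8.4, -43.6, 17.7]
to blender
[ 0.48275702 -0.02099476  0.19040381]
[0.0, 0.0204, -0.0353] [7.9, 31.2, 18.0]
[0.0, 0.0204, -0.0353] [6.4, 31.4, 18.1]
[0.0, 0.0204, -0.0353] [4.9, 31.6, 18.2]
[0.0, 0.0204, -0.0353] [3.5, 31.8, 18.3]
[0.0, 0.0204, -0.0353] [2.0, 31.8, 18.4]
[0.0, 0.0204, -0.0353] [0.5, 31.9, 18.4]
[0.0, 0.0204, -0.0353] [-1.0, 31.9, 18.4]
[0.0, 0.0204, -0.0353] [-2.5, 31.8, 18.4]
[0.0, 0.0204, -0.0353] [-4.0, 31.7, 18.3]
[0.0, 0.0204, -0.0353] [-5.5, 31.5, 18.2]
[0.0, 0.0204, -0.0353] [-7.0, 31.3, 18.1]
```

Request:
jog_arm:
  moves:
    - [[-0.0853,-0.0224,0.0839],[20,-26,35],0]
    - [[-0.0853,-0.0224,0.0839],[19,-30,32],0]
    - [[-0.0853,-0.0224,0.0839],[17,-34,29],0]
    - [[-0.0853,-0.0224,0.0839],[14,-38,25],0]
    - [[-0.0853,-0.0224,0.0839],[11,-41,21],0]

```text
time_s: 3.55
eef_pos: [0.4603, 0.3455, 0.2316]
eef_rot: [0.211, 0.976, -0.047, -0.021]
wrist_force: [1.6, -1.1, 1.3]
grip_width: -0.0
```

Request:
jog_arm:
  moves:
    - [[-0.0853,-0.0224,0.0839],[8,-44,18],0]
    - [[0,0,0],[0,0,0],0]
    - [[0,0,0],[0,0,0],0]

```text
time_s: 3.85
eef_pos: [0.4682, 0.3776, 0.1923]
eef_rot: [0.254, 0.963, -0.084, -0.03]
wrist_force: [-0.3, -0.4, 2.2]
grip_width: 0.005
```

```bash
python3 -c "
from plan import *
now('c')"; python3 snap.py v1; python3 -c "
import cv2,numpy as np
a=np.load('v1.npz')['img'][:,:,::-1]
cv2.imwrite('pics/v1b.png',cv2.resize(cv2.convertScaleAbs(a[0:200,90:357],alpha=1.3),(801,600),interpolation=cv2.INTER_CUBIC)[:,:800])"
```

```text
3.85 rail [ 17.1 -73.4 148.1] tilt err [-0.0062  0.0057  0.0188] F rail [ 1.5 -0.2  1.7] grip 0.4
3.85 [0.4682 0.3776 0.1923] [ 0.2541  0.963  -0.0844 -0.0297] 0.211
```

View pics/v1b.png

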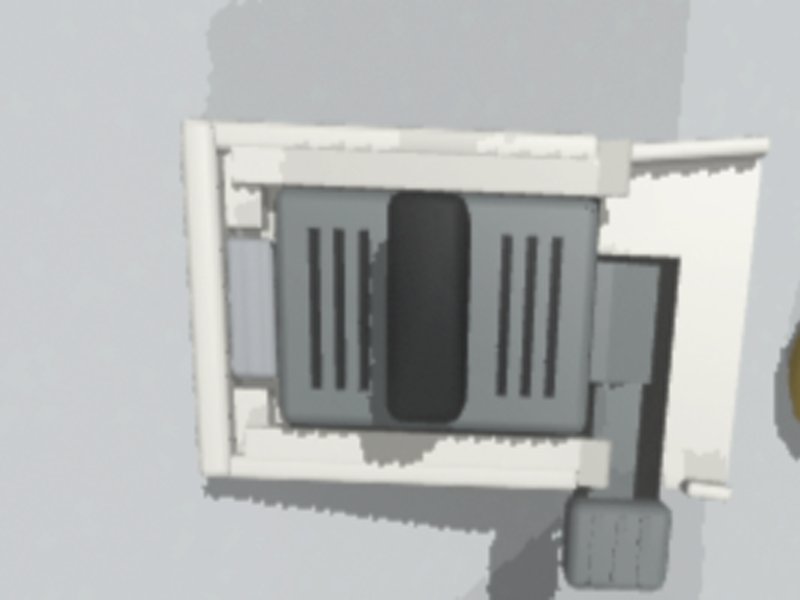

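```bash
cat > m2.py <<'E'
import sys
from plan import *
def C(n):
    d=np.load(n+".npz"); return cam({"intrinsics":d["intrinsics"],"hand_eye":d["hand_eye"]},{"eef_rot":d["rot"],"eef_pos":d["pos"]})
def onrail(k,c,uv,z):
    o,M=frame(k); t,d=ray(c,uv); t=M.T@(t-o); d=M.T@d; z/=1e3
    return (t+d*(z-t[2])/d[2])*1e3
def run(k,n,u0,v0,pts):
    c=C(n)
    for name,p,e in pts:
        q=onrail(k,c,((p[0]+.5)/3-.5+u0,(p[1]+.5)/3-.5+v0),e[2]); print(name,q[:2].round(1),"exp",e[:2],"d",(q-e)[:2].round(1))
E
python3 - <<'E'
from m2 import *
run("c","v1",90,0,[("barUL",(388,192),(-10,28,60)),("barUR",(467,194),(10,28,60)),("barLR",(466,421),(10,-28,60)),("barLL",(389,421),(-10,-28,60)),
("button",(617,544),(61,-71,12)),("btnL",(567,544),(44,-71,12)),("btnR",(668,544),(78,-71,12)),
("mLo",(597,136),(46,52,14)),("mLi",(602,193),(46,35.5,14)),("mRi",(582,439),(46,-35.5,14)),("mRo",(579,487),(46,-52,14)),
("bodyUR",(600,196),(46,33,28)),("bodyLR",(589,432),(46,-33,28)),("bodyLL",(285,424),(-46,-33,28)),("bodyUL",(279,188),(-46,33,28)),
("farL",(768,143),(97,52,9)),("farR",(729,493),(97,-52,9)),("lowL",(185,122),(-70,52,14)),("lowR",(204,475),(-70,-52,14))])
E
```

```text
barUL [-9.7 26.6] exp (-10, 28) d [ 0.3 -1.4]
barUR [ 9.2 26.6] exp (10, 28) d [-0.8 -1.4]
barLR [  9.6 -27.3] exp (10, -28) d [-0.4  0.7]
barLL [-10.2 -27.7] exp (-10, -28) d [-0.2  0.3]
button [ 58.  -71.1] exp (61, -71) d [-3.  -0.1]
btnL [ 41.6 -71.5] exp (44, -71) d [-2.4 -0.5]
btnR [ 74.7 -70.8] exp (78, -71) d [-3.3  0.2]
mLo [44.6 49.6] exp (46, 52) d [-1.4 -2.4]
mLi [46.9 34.6] exp (46, 35.5) d [ 0.9 -0.9]
mRi [ 44.6 -36.8] exp (46, -35.5) d [-1.4 -1.3]
mRo [ 44.4 -52.1] exp (46, -52) d [-1.6 -0.1]
bodyUR [44.7 31.6] exp (46, 33) d [-1.3 -1.4]
bodyLR [ 45.1 -33. ] exp (46, -33) d [-0.9 -0. ]
bodyLL [-45.2 -32.5] exp (-46, -33) d [0.8 0.5]
bodyUL [-43.7  31.9] exp (-46, 33) d [ 2.3 -1.1]
farL [95.1 49.7] exp (97, 52) d [-1.9 -2.3]
farR [ 93.9 -54. ] exp (97, -52) d [-3.1 -2. ]
lowL [-73.2  51. ] exp (-70, 52) d [-3.2 -1. ]
lowR [-75.4 -50.8] exp (-70, -52) d [-5.4  1.2]
```

Clear view: pack bar at (388–467, 192–421), button centre (617,544); the frame estimate agrees within about 1–3 mm. Updating slightly and taking the same view of the blender.

```bash
python3 - <<'E'
from plan import *
o=at("c",(-.4,-.7,0)); import json
json.dump({"c":[*o,-11.7]},open("fr.json","w")); print(o)
p,Rt=now("c"); plan(p,Rt,at("b",(10,-70,150)),tool("b"),10)
E
```

```text
[0.52837896 0.30597361 0.0553    ]
3.9 rail [ 19.9 -72.4 153.2] tilt err [-0.0137  0.0009  0.0143] F rail [ 1.5 -0.1  1.3] grip -0.2
[-0.0015, 0.0222, -0.0376] [8.5, 33.7, 19.6]
[-0.0015, 0.0222, -0.0376] [6.8, 33.9, 19.9]
[-0.0015, 0.0222, -0.0376] [5.0, 34.1, 20.0]
[-0.0015, 0.0222, -0.0376] [3.3, 34.2, 20.2]
[-0.0015, 0.0222, -0.0376] [1.6, 34.3, 20.3]
[-0.0015, 0.0222, -0.0376] [-0.2, 34.3, 20.4]
[-0.0015, 0.0222, -0.0376] [-1.9, 34.2, 20.4]
[-0.0015, 0.0222, -0.0376] [-3.7, 34.1, 20.4]
[-0.0015, 0.0222, -0.0376] [-5.4, 33.9, 20.3]
[-0.0015, 0.0222, -0.0376] [-7.1, 33.6, 20.2]
```

Request:
jog_arm:
  moves:
    - [[0,0,0],[0,0,0],0]
    - [[0,0,0],[0,0,0],0]
    - [[0,0,0],[0,0,0],0]

```text
time_s: 4.2
eef_pos: [0.469, 0.3783, 0.2038]
eef_rot: [0.248, 0.965, -0.087, -0.023]
wrist_force: [0.3, -0.3, 0.9]
grip_width: -0.002
```

```bash
python3 - <<'E'
from plan import *
import json
for i in range(3):
    p,Rt=now("c"); s=env.sense(); print(s["joint_pos"].round(3),abs(s["joint_velocities"]).max().round(3)); env.capture("wrist")
E
python3 snap.py v2;python3 -c "
from plan import *
now('c')"
```

```text
4.2 rail [ 23.3 -72.8 157.9] tilt err [-0.021  -0.0104  0.0217] F rail [0.6 0.3 0.7] grip -0.1
[-0.522  0.761 -0.652  1.096  0.582  1.895 -2.838] 0.025
4.25 rail [ 22.8 -73.1 157.3] tilt err [-0.02   -0.0098  0.0226] F rail [ 0.2  0.  -0.5] grip -0.3
[-0.522  0.762 -0.652  1.096  0.582  1.895 -2.838] 0.028
4.3 rail [ 22.4 -73.4 156.6] tilt err [-0.019  -0.0092  0.0234] F rail [-0.5  0.   0.3] grip -0.4
[-0.523  0.764 -0.652  1.096  0.582  1.895 -2.838] 0.027
4.35 [0.4683 0.3787 0.2013] [ 0.2489  0.9644 -0.0859 -0.0245] 0.025
4.4 rail [ 21.5 -73.8 155.4] tilt err [-0.0173 -0.008   0.0248] F rail [-0.4 -0.2  0.1] grip -0.1
```

```bash
python3 - <<'E'
from m2 import *
for n in("v1","v2"):
    im=np.load(n+".npz")["img"]; m=(im.max(2)<62).astype(np.uint8)[0:160]
    N,L,st,ce=cv2.connectedComponentsWithStats(m)
    for i in range(1,N):
        if 1200<st[i,4]<3500: print(n,st[i],ce[i].round(1),onrail("c",C(n),ce[i],58).round(1))
p,Rt=now("c"); plan(p,Rt,at("b",(10,-70,150)),tool("b"),10)
E
```

```text
v1 [ 204   64   44   80 2156] [231.6 103.2] [-0.4  0.  58. ]
v2 [ 216   67   28   74 1932] [229.6 103.2] [ 0.   0.9 58. ]
4.4 rail [ 21.5 -73.8 155.4] tilt err [-0.0173 -0.008   0.0248] F rail [-0.4 -0.2  0.1] grip -0.1
[-0.0018, 0.0219, -0.0376] [8.6, 33.7, 19.8]
[-0.0018, 0.0219, -0.0376] [6.8, 34.0, 20.0]
[-0.0018, 0.0219, -0.0376] [5.1, 34.1, 20.2]
[-0.0018, 0.0219, -0.0376] [3.4, 34.3, 20.4]
[-0.0018, 0.0219, -0.0376] [1.7, 34.3, 20.5]
[-0.0018, 0.0219, -0.0376] [-0.1, 34.3, 20.6]
[-0.0018, 0.0219, -0.0376] [-1.8, 34.2, 20.6]
[-0.0018, 0.0219, -0.0376] [-3.6, 34.1, 20.6]
[-0.0018, 0.0219, -0.0376] [-5.3, 33.9, 20.6]
[-0.0018, 0.0219, -0.0376] [-7.0, 33.6, 20.5]
```

Consistent within 1 mm. Off to the blender view.

Request:
jog_arm:
  moves:
    - [[-0.0018,0.0219,-0.0376],[9,34,20],0]
    - [[-0.0018,0.0219,-0.0376],[7,34,20],0]
    - [[-0.0018,0.0219,-0.0376],[5,34,20],0]
    - [[-0.0018,0.0219,-0.0376],[3,34,20],0]
    - [[-0.0018,0.0219,-0.0376],[2,34,20],0]

```text
time_s: 4.9
eef_pos: [0.4754, 0.1783, 0.195]
eef_rot: [0.255, 0.967, 0.02, 0.004]
wrist_force: [0.9, -0.8, 0.4]
grip_width: 0.004
```

Request:
jog_arm:
  moves:
    - [[-0.0018,0.0219,-0.0376],[0,34,20],0]
    - [[-0.0018,0.0219,-0.0376],[-2,34,20],0]
    - [[-0.0018,0.0219,-0.0376],[-4,34,20],0]
    - [[-0.0018,0.0219,-0.0376],[-5,34,20],0]
    - [[-0.0018,0.0219,-0.0376],[-7,34,20],0]

```text
time_s: 5.4
eef_pos: [0.4824, -0.0198, 0.1928]
eef_rot: [0.257, 0.958, 0.125, 0.033]
wrist_force: [0.3, -0.5, 0.2]
grip_width: 0.002
```

Request:
jog_arm:
  moves:
    - [[0,0,0],[0,0,0],0]
    - [[0,0,0],[0,0,0],0]
    - [[0,0,0],[0,0,0],0]
    - [[0,0,0],[0,0,0],0]

```text
time_s: 5.8
eef_pos: [0.483, -0.0165, 0.1925]
eef_rot: [0.257, 0.958, 0.125, 0.033]
wrist_force: [0.2, 0.4, 0.2]
grip_width: 0.004
```

```bash
python3 snap.py v3; python3 -c "
from plan import *
now('b');print(env.sense()['joint_pos'].round(2))
a=np.load('v3.npz')['img'][:,:,::-1]
cv2.imwrite('pics/v3b.png',cv2.resize(cv2.convertScaleAbs(a[0:200,90:357],alpha=1.3),(801,600),interpolation=cv2.INTER_CUBIC)[:,:800])"
```

```text
5.8 [ 0.483  -0.0165  0.1925] [0.2566 0.9578 0.125  0.0327] 0.003
5.85 rail [  7.4 -68.7 153.8] tilt err [-0.0003  0.0002  0.0032] F rail [ 0.3 -0.8  0.1] grip -0.1
[ 0.22  0.17 -0.67  1.91  0.65  1.28 -2.01]
```

View pics/v3b.png

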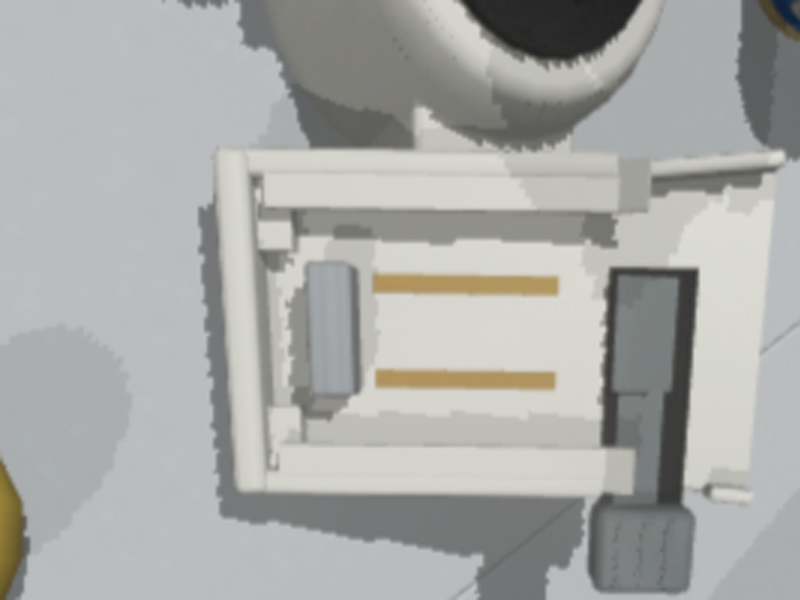

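```bash
python3 - <<'E'
from m2 import *
print("blender")
run("b","v3",90,0,[("button",(642,549),(61,-71,12)),("mLo",(619,154),(46,52,14)),("mLi",(619,209),(46,35.5,14)),("mRi",(604,449),(46,-35.5,14)),("mRo",(604,494),(46,-52,14)),
("farL",(782,157),(97,52,9)),("farR",(750,497),(97,-52,9)),("lowL",(219,150),(-70,52,14)),("lowR",(239,490),(-70,-52,14))])
print("charger, refined frame")
run("c","v1",90,0,[("button",(617,544),(61,-71,12)),
("mLo",(597,136),(46,52,14)),("mLi",(602,193),(46,35.5,14)),("mRi",(582,439),(46,-35.5,14)),("mRo",(579,487),(46,-52,14)),
("farL",(768,143),(97,52,9)),("farR",(729,493),(97,-52,9)),("lowL",(185,122),(-70,52,14)),("lowR",(204,475),(-70,-52,14))])
E
```

```text
blender
button [ 58.5 -69.7] exp (61, -71) d [-2.5  1.3]
mLo [44.9 51. ] exp (46, 52) d [-1.1 -1. ]
mLi [45.6 35.9] exp (46, 35.5) d [-0.4  0.4]
mRi [ 44.  -35.9] exp (46, -35.5) d [-2.  -0.4]
mRo [ 44.6 -50.7] exp (46, -52) d [-1.4  1.3]
farL [94.7 51.4] exp (97, 52) d [-2.3 -0.6]
farR [ 94.2 -52.4] exp (97, -52) d [-2.8 -0.4]
lowL [-73.   51.5] exp (-70, 52) d [-3.  -0.5]
lowR [-74.8 -49.9] exp (-70, -52) d [-4.8  2.1]
charger, refined frame
button [ 59.  -69.8] exp (61, -71) d [-2.   1.2]
mLo [44.5 50.7] exp (46, 52) d [-1.5 -1.3]
mLi [46.9 35.7] exp (46, 35.5) d [0.9 0.2]
mRi [ 45.3 -35.7] exp (46, -35.5) d [-0.7 -0.2]
mRo [ 45.3 -51. ] exp (46, -52) d [-0.7  1. ]
farL [95.1 51.5] exp (97, 52) d [-1.9 -0.5]
farR [ 94.7 -52.3] exp (97, -52) d [-2.3 -0.3]
lowL [-73.5  50.9] exp (-70, 52) d [-3.5 -1.1]
lowR [-74.3 -50.9] exp (-70, -52) d [-4.3  1.1]
```

Both frames have matching residuals (<0.3 mm in y), so relative poses are good. J7 ran near its limit at the charger, so I'll flip the tool half a turn (same grasp) by turning about −z.

Request:
jog_arm:
  moves:
    - [[0,0,-0.149],[0,0,-8],0]
    - [[0,0,-0.149],[0,0,-8],0]
    - [[0,0,-0.149],[0,0,-8],0]
    - [[0,0,-0.149],[0,0,-8],0]
    - [[0,0,-0.149],[0,0,-8],0]

```text
time_s: 6.35
eef_pos: [0.4778, 0.0025, 0.2271]
eef_rot: [0.251, 0.845, 0.468, -0.064]
wrist_force: [-0.7, -0.9, -0.0]
grip_width: 0.001
```

Request:
jog_arm:
  moves:
    - [[0,0,-0.149],[0,0,0],0]
    - [[0,0,-0.149],[0,0,0],0]
    - [[0,0,-0.149],[0,0,0],0]
    - [[0,0,-0.149],[0,0,0],0]
    - [[0,0,-0.149],[0,0,0],0]

```text
time_s: 6.85
eef_pos: [0.4778, 0.0023, 0.2269]
eef_rot: [0.21, 0.617, 0.743, -0.151]
wrist_force: [-0.1, -0.4, -0.4]
grip_width: 0.002
```

Request:
jog_arm:
  moves:
    - [[0,0,-0.149],[0,0,0],0]
    - [[0,0,-0.149],[0,0,0],0]
    - [[0,0,-0.149],[0,0,0],0]
    - [[0,0,-0.149],[0,0,0],0]
    - [[0,0,-0.149],[0,0,0],0]

```text
time_s: 7.35
eef_pos: [0.4778, 0.0023, 0.2269]
eef_rot: [0.141, 0.304, 0.917, -0.217]
wrist_force: [0.1, -0.4, 1.2]
grip_width: 0.002
```

Request:
jog_arm:
  moves:
    - [[0,0,-0.149],[0,0,0],0]
    - [[0,0,-0.149],[0,0,0],0]
    - [[0,0,-0.149],[0,0,0],0]
    - [[0,0,-0.149],[0,0,0],0]
    - [[0,0,0],[0,0,0],0]

```text
time_s: 7.85
eef_pos: [0.4778, 0.0021, 0.2269]
eef_rot: [0.071, 0.024, 0.966, -0.249]
wrist_force: [-0.3, -0.2, 0.3]
grip_width: -0.001
```

```bash
sed -i 's/return np.c_\[M\[:,1\],M\[:,0\],-M\[:,2\]\]/return np.c_[-M[:,1],-M[:,0],-M[:,2]]/' plan.py
python3 - <<'E'
from plan import *
import json
d=json.load(open("fr.json")); o=at("b",(-.4,.2,0)); d["b"]=[*o,14.4]; json.dump(d,open("fr.json","w")); FR.update(d)
p,Rt=now("b"); print(env.sense()["joint_pos"].round(2))
p,Rt=now("c"); plan(p,Rt,at("c",(60,-72,70)),tool("c"),10)
E
```

```text
7.85 rail [  8.5 -69.6 193.2] tilt err [ 0.0006  0.0016 -0.3009] F rail [ 0.2 -0.3  0.2] grip -0.1
[ 0.4   0.18 -0.91  1.86  0.66  1.38  0.81]
7.85 rail [352.3  12.1  -5.3] tilt err [0.0348 0.2252 0.095 ] F rail [ 0.4 -0.3  0.1] grip -0.1
[0.0035, 0.0225, 0.0095] [3.8, 30.1, -7.9]
[0.0035, 0.0225, 0.0095] [4.3, 30.0, -7.9]
[0.0035, 0.0225, 0.0095] [4.8, 30.0, -7.9]
[0.0035, 0.0225, 0.0095] [5.2, 29.9, -7.9]
[0.0035, 0.0225, 0.0095] [5.7, 29.8, -7.9]
[0.0035, 0.0225, 0.0095] [6.1, 29.7, -7.8]
[0.0035, 0.0225, 0.0095] [6.6, 29.6, -7.8]
[0.0035, 0.0225, 0.0095] [7.1, 29.5, -7.7]
[0.0035, 0.0225, 0.0095] [7.5, 29.4, -7.7]
[0.0035, 0.0225, 0.0095] [8.0, 29.3, -7.6]
```

Request:
jog_arm:
  moves:
    - [[0.0035,0.0225,0.0095],[4,30,-8],0]
    - [[0.0035,0.0225,0.0095],[4,30,-8],0]
    - [[0.0035,0.0225,0.0095],[5,30,-8],0]
    - [[0.0035,0.0225,0.0095],[5,30,-8],0]
    - [[0.0035,0.0225,0.0095],[6,30,-8],0]

```text
time_s: 8.35
eef_pos: [0.4662, 0.1543, 0.1863]
eef_rot: [0.023, 0.066, 0.965, -0.254]
wrist_force: [-0.1, 0.3, 0.4]
grip_width: 0.0
```

Request:
jog_arm:
  moves:
    - [[0.0035,0.0225,0.0095],[6,30,-8],0]
    - [[0.0035,0.0225,0.0095],[6,30,-8],0]
    - [[0.0035,0.0225,0.0095],[7,29,-8],0]
    - [[0.0035,0.0225,0.0095],[7,29,-8],0]
    - [[0.0035,0.0225,0.0095],[8,29,-8],0]

```text
time_s: 8.85
eef_pos: [0.4562, 0.3052, 0.147]
eef_rot: [-0.026, 0.103, 0.96, -0.258]
wrist_force: [1.0, 0.0, 0.8]
grip_width: -0.001
```

Request:
jog_arm:
  moves:
    - [[0,0,0],[0,0,0],0]
    - [[0,0,0],[0,0,0],0]
    - [[0,0,0],[0,0,0],0]

```text
time_s: 9.15
eef_pos: [0.4568, 0.303, 0.1479]
eef_rot: [-0.025, 0.102, 0.96, -0.258]
wrist_force: [0.4, -0.3, 0.5]
grip_width: 0.003
```

```bash
python3 - <<'E'
from plan import *
p,Rt=now("c"); print(env.sense()["joint_pos"].round(2),abs(env.sense()["joint_velocities"]).max()); plan(p,Rt,at("c",(60,-72,33)),tool("c"),2)
E
```

```text
9.15 rail [ 61.4 -69.5  71.5] tilt err [-0.0005  0.0002 -0.0066] F rail [0.4 0.5 0.3] grip 0.2
[-0.28  0.76 -0.86  1.35  0.68  1.8   0.19] 0.01599551951908713
[-0.0003, 0.0001, -0.0033] [1.2, 0.7, 19.3]
[-0.0003, 0.0001, -0.0033] [1.2, 0.7, 19.3]
```

Request:
jog_arm:
  moves:
    - [[0,0,-0.0066],[2,1,20],0]
    - [[0,0,0],[0,0,18],0]
    - [[0,0,0],[0,0,0],0]
    - [[0,0,0],[0,0,4],0]
    - [[0,0,0],[0,0,4],0]

```text
time_s: 9.65
eef_pos: [0.4507, 0.2826, 0.1088]
eef_rot: [-0.026, 0.098, 0.961, -0.257]
wrist_force: [0.3, 1.1, 5.0]
grip_width: 0.001
```

Request:
jog_arm:
  moves:
    - [[0,0,0],[0,0,2],0]
    - [[0,0,0],[0,0,2],0]
    - [[0,0,0],[0,0,0],0]

```text
time_s: 9.95
eef_pos: [0.45, 0.2805, 0.1043]
eef_rot: [-0.026, 0.097, 0.961, -0.257]
wrist_force: [2.2, 0.3, 4.8]
grip_width: -0.002
```

```bash
python3 -c "
from plan import *
now('c')"
```

```text
9.95 rail [ 59.9 -71.6  22. ] tilt err [0.0006 0.0005 0.002 ] F rail [1.7 2.1 4.6] grip -0.1
```

Request:
jog_arm:
  moves:
    - [[0,0,0],[0,0,1.5],0]
    - [[0,0,0],[0,0,0],0]
    - [[0,0,0],[0,0,0],0]
    - [[0,0,0],[0,0,0],0]

```text
time_s: 10.35
eef_pos: [0.4499, 0.2803, 0.1039]
eef_rot: [-0.026, 0.097, 0.961, -0.257]
wrist_force: [1.2, 2.3, 9.7]
grip_width: -0.006
```

```bash
python3 snap.py p1; python3 - <<'E'
from m2 import *
now('c')
im=np.load("p1.npz")["img"]; c=C("p1")
print([proj(c,at("c",q)).round(0).tolist() for q in[(-10,-28,60),(10,-28,60),(4,-28,60),(24,-28,60),(61,-71,12)]])
E
```

```text
10.35 [0.4499 0.2803 0.1039] [-0.026   0.0973  0.9612 -0.2568] 0.002
10.4 rail [ 59.8 -71.6  21.6] tilt err [0.0014 0.0012 0.002 ] F rail [ 3.8  1.3 10.1] grip -0.1
[[424.0, 389.0], [375.0, 389.0], [390.0, 389.0], [341.0, 389.0], [252.0, 240.0]]
```

View pics/p1.png

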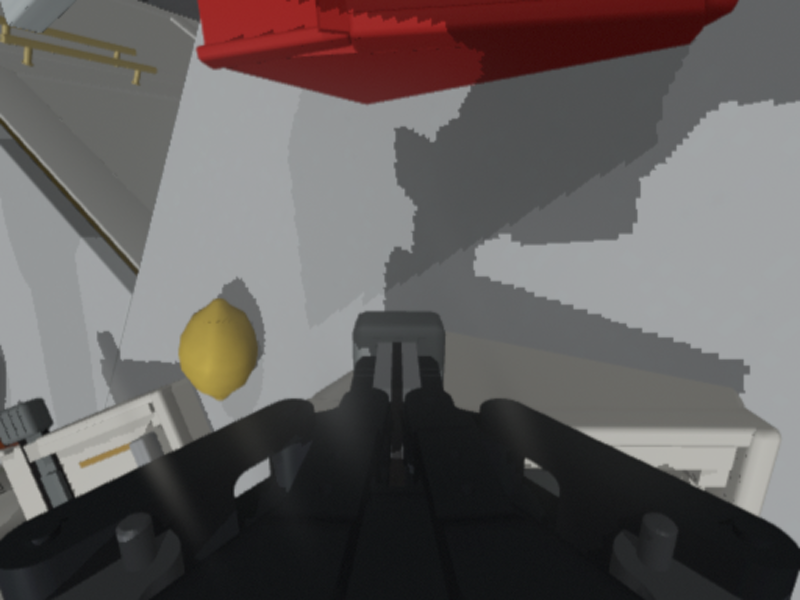

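Contact at the expected height and bottomed at ~10 N; fingertips sit on the button (400,330), pack hidden. Retract and look at the pack.

Request:
jog_arm:
  moves:
    - [[0,0,0],[0,0,-30],0]
    - [[0,0,0],[0,0,-45],20]
    - [[0,0,0],[-30,14,-25],40]
    - [[0,0,0],[-36,16,-20],60]
    - [[0,0,0],[-36,16,0],60]

```text
time_s: 10.9
eef_pos: [0.5704, 0.359, 0.1857]
eef_rot: [-0.026, 0.097, 0.962, -0.256]
wrist_force: [1.5, -0.5, 0.1]
grip_width: 0.68
```

Request:
jog_arm:
  moves:
    - [[0,0,0],[0,0,0],60]
    - [[0,0,0],[0,0,0],60]
    - [[0,0,0],[0,0,0],60]

```text
time_s: 11.2
eef_pos: [0.5686, 0.3573, 0.1832]
eef_rot: [-0.027, 0.096, 0.961, -0.258]
wrist_force: [-0.8, -0.3, 0.1]
grip_width: 0.703
```

```bash
python3 snap.py g1; python3 - <<'E'
from m2 import *
now('c')
im=np.load("g1.npz")["img"]; c=C("g1")
m=(im.max(2)<62).astype(np.uint8); m[190:]=0
N,L,st,ce=cv2.connectedComponentsWithStats(m)
for i in range(1,N):
    if st[i,4]>600: print(st[i],ce[i].round(1),onrail("c",c,ce[i],58).round(1))
E
```

```text
11.2 [0.5686 0.3573 0.1832] [-0.0273  0.0964  0.961  -0.2577] 0.022
11.25 rail [ 13.7  29.  140.4] tilt err [-0.0002  0.      0.0042] F rail [ 1.  -0.2  0.1] grip 60.0
[ 190   60  122  112 1681] [214.8 121.4] [ 42.8 -30.6  58. ]
[ 248  123   30   67 1816] [262.7 155.9] [ 7.  -5.3 58. ]
```

View pics/g1.png

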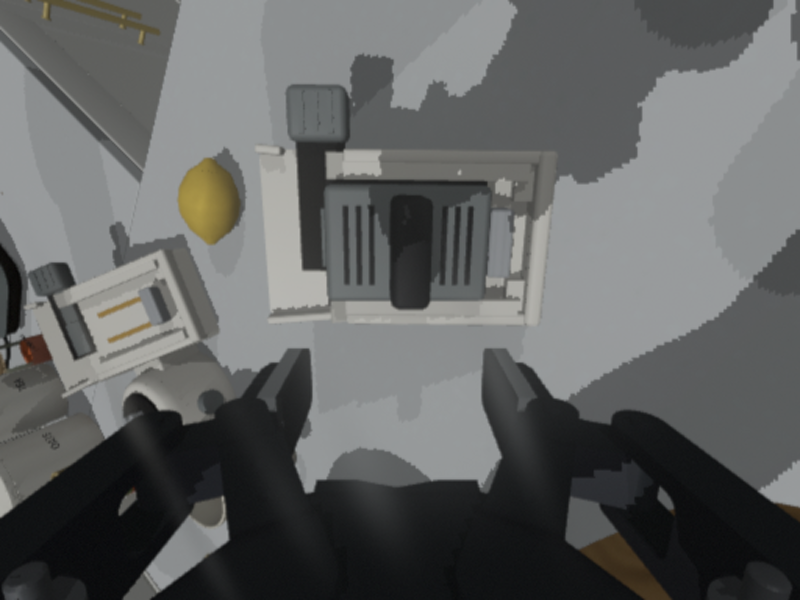

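```bash
python3 - <<'E'
from m2 import *
c=C("g1"); S=512/800
for n,p,z in[("body up edge",(326,240),26),("body low edge",(489,240),26),("bar up",(391,250),60),("bar low",(431,250),60),("bar y-",(411,196),60),("bar y+",(411,308),60),("mouth",(329,318),14),("mouthR",(327,155),14),("button",(318,114),12),("slot hi",(303,200),0)]:
    print(n,onrail("c",c,((p[0]+.5)*S-.5,(p[1]+.5)*S-.5),z).round(1))
E
```

```text
body up edge [53.7 -2.4 26. ]
body low edge [-37.9  -3.   26. ]
bar up [16.7 -2.6 60. ]
bar low [-2.7 -2.7 60. ]
bar y- [  7.4 -28.2  60. ]
bar y+ [ 6.5 26.8 60. ]
mouth [55.6 47.7 14. ]
mouthR [ 53.3 -48.5  14. ]
button [ 57.8 -70.1  12. ]
slot hi [ 71.1 -23.    0. ]
```

```bash
python3 - <<'E'
from m2 import *
c=C("g1"); S=512/800
for n,p,z in[("farR",(257,150),9),("farL",(270,322),9),("lowR",(555,153),14),("lowL",(541,324),14),("btn L",(287,114),5),("btn R",(349,114),5)]:
    print(n,onrail("c",c,((p[0]+.5)*S-.5,(p[1]+.5)*S-.5),z).round(1))
a=np.load("g1.npz")["img"][:,:,::-1]
cv2.imwrite("pics/g1z.png",cv2.resize(cv2.convertScaleAbs(a[85:220,160:360],alpha=1.5),(800,540),interpolation=cv2.INTER_CUBIC))
E
```

```text
farR [ 93.9 -51.2   9. ]
farL [93.9 52.3  9. ]
lowR [-74.4 -50.3  14. ]
lowL [-76.   50.8  14. ]
btn L [ 76.6 -71.    5. ]
btn R [ 41.4 -71.2   5. ]
```

View pics/g1z.png

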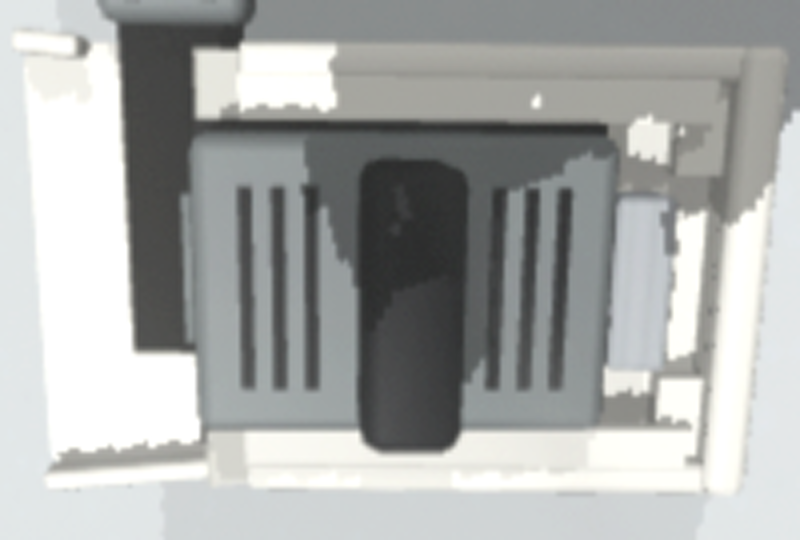

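Pack now sits ~7–8 mm up the rail, over the tooth (catch bar now hidden beneath it), bar centre at (411,251). It's released; now grasp the bar.

Request:
jog_arm:
  moves:
    - [[0,0,0.004],[29,6,0],60]
    - [[0,0,0],[0,0,35],60]
    - [[0,0,0],[0,0,35],60]
    - [[0,0,0],[0,0,22],60]
    - [[0,0,0],[0,0,0],60]

```text
time_s: 11.75
eef_pos: [0.5321, 0.3198, 0.0993]
eef_rot: [-0.027, 0.099, 0.96, -0.26]
wrist_force: [0.5, 0.3, 0.7]
grip_width: 0.704
```

```bash
python3 -c "
from plan import *
now('c')"
```

```text
11.75 rail [ 9.6  0.8 45.2] tilt err [-0.0047 -0.0015 -0.0012] F rail [0.  0.4 0.8] grip 60.1
```

Request:
jog_arm:
  moves:
    - [[0,0,0],[0,2,-3],40]
    - [[0,0,0],[0,0,0],15]
    - [[0,0,0],[0,0,0],10]
    - [[0,0,0],[0,0,0],10]
    - [[0,0,0],[0,0,0],10]
  squeeze: 60

```text
time_s: 12.25
eef_pos: [0.5335, 0.3269, 0.1042]
eef_rot: [-0.026, 0.099, 0.961, -0.257]
wrist_force: [-1.3, 0.3, 6.8]
grip_width: 0.224
```

```bash
python3 -c "
from plan import *
now('c')"
```

```text
12.25 rail [ 5.8  0.8 53.1] tilt err [ 0.0012  0.0009 -0.0016] F rail [ 3.4 -1.3  5.8] grip 19.2
```

Request:
jog_arm:
  moves:
    - [[0,0,0],[0,-5,0],10]
    - [[0,0,0],[0,-8,0],10]
    - [[0,0,0],[0,-10,0],10]
    - [[0,0,0],[0,-10,0],10]
    - [[0,0,0],[0,0,0],10]

```text
time_s: 12.75
eef_pos: [0.5279, 0.2984, 0.1206]
eef_rot: [-0.026, 0.099, 0.961, -0.256]
wrist_force: [-0.3, 2.8, 9.1]
grip_width: 0.217
```

```bash
python3 -c "
from plan import *
now('c')"
```

```text
12.75 rail [39.1  1.1 52.8] tilt err [ 0.0025  0.0008 -0.0022] F rail [ 2.3 -0.9  9.2] grip 18.5
```

Request:
jog_arm:
  moves:
    - [[0,0,0],[0,-12,-1],10]
    - [[0,0,0],[0,-15,-0.5],10]
    - [[0,0,0],[0,-15,0],10]
    - [[0,0,0],[0,-15,0],10]
    - [[0,0,0],[0,-13,0],10]

```text
time_s: 13.25
eef_pos: [0.5154, 0.2383, 0.1561]
eef_rot: [-0.026, 0.099, 0.961, -0.257]
wrist_force: [0.8, 3.9, 0.0]
grip_width: 0.225
```

Request:
jog_arm:
  moves:
    - [[0,0,0],[0,0,0],10]
    - [[0,0,0],[0,0,0],10]

```text
time_s: 13.45
eef_pos: [0.5159, 0.2383, 0.1562]
eef_rot: [-0.026, 0.1, 0.961, -0.258]
wrist_force: [1.0, 1.9, 5.0]
grip_width: 0.223
```

```bash
python3 -c "
from plan import *
now('c')"
```

```text
13.45 rail [110.    1.5  53. ] tilt err [-0.0009  0.0006 -0.0035] F rail [0.7 0.6 5.3] grip 19.0
```

Off the lips, resting on the floor at TCP z=53 (rail frame). Lift and carry to above the blender's open end.

```bash
python3 - <<'E'
from plan import *
p,Rt=now("c"); p1=at("c",(125,1.5,110)); plan(p,Rt,p1,Rt,2); print()
t=at("b",(120,1.3,100)); print(p1,t); plan(p1,Rt,t,tool("b"),9)
E
```

```text
13.45 rail [110.    1.5  53. ] tilt err [-0.0009  0.0006 -0.0035] F rail [0.7 0.6 5.3] grip 19.0
[0.0, 0.0, 0.0] [-0.0, -7.5, -28.5]
[0.0, 0.0, 0.0] [-0.0, -7.5, -28.5]

[0.51904873 0.25352271 0.21306279] [ 0.58207482 -0.11891984  0.20190254]
[-0.0002, -0.0253, -0.0442] [-15.4, -33.2, 20.7]
[-0.0002, -0.0253, -0.0442] [-13.3, -33.8, 21.0]
[-0.0002, -0.0253, -0.0442] [-11.3, -34.4, 21.3]
[-0.0002, -0.0253, -0.0442] [-9.2, -34.8, 21.6]
[-0.0002, -0.0253, -0.0442] [-7.1, -35.2, 21.8]
[-0.0002, -0.0253, -0.0442] [-5.0, -35.5, 21.9]
[-0.0002, -0.0253, -0.0442] [-2.9, -35.6, 22.0]
[-0.0002, -0.0253, -0.0442] [-0.8, -35.7, 22.1]
[-0.0002, -0.0253, -0.0442] [1.4, -35.7, 22.1]
```

Request:
jog_arm:
  moves:
    - [[0,0,0],[0,-7.5,-28],10]
    - [[0,0,0],[0,-7.5,-28],10]
    - [[0,-0.0253,-0.0442],[-15,-33,21],10]
    - [[0,-0.0253,-0.0442],[-13,-34,21],10]
    - [[0,-0.0253,-0.0442],[-11,-34,21],10]

```text
time_s: 13.95
eef_pos: [0.5383, 0.1292, 0.2056]
eef_rot: [-0.008, 0.023, 0.965, -0.259]
wrist_force: [1.2, 0.1, -3.9]
grip_width: 0.225
```

Request:
jog_arm:
  moves:
    - [[0,-0.0253,-0.0442],[-9,-35,21],10]
    - [[0,-0.0253,-0.0442],[-7,-35,22],10]
    - [[0,-0.0253,-0.0442],[-5,-35,22],10]
    - [[0,-0.0253,-0.0442],[-3,-36,22],10]
    - [[0,-0.0253,-0.0442],[-1,-36,22],10]

```text
time_s: 14.45
eef_pos: [0.5731, -0.0782, 0.1996]
eef_rot: [0.024, -0.099, 0.961, -0.257]
wrist_force: [1.4, -0.0, -4.5]
grip_width: 0.22
```

Request:
jog_arm:
  moves:
    - [[0,-0.0253,-0.0442],[1,-36,22],10]
    - [[0,0,0],[0,0,0],10]
    - [[0,0,0],[0,0,0],10]
    - [[0,0,0],[0,0,0],10]

```text
time_s: 14.85
eef_pos: [0.581, -0.1167, 0.1993]
eef_rot: [0.031, -0.123, 0.958, -0.256]
wrist_force: [0.2, 0.7, -4.2]
grip_width: 0.221
```

```bash
python3 - <<'E'
from plan import *
p,Rt=now("b"); s=env.sense(); print(s["joint_pos"].round(2),abs(s["joint_velocities"]).max().round(3)); plan(p,Rt,at("b",(113,1.3,60)),tool("b"),2)
E
```

```text
14.85 rail [116.6   0.8  98.9] tilt err [ 0.0016 -0.0012  0.0035] F rail [-2.6  0.4 -3.3] grip 18.9
[ 0.56  0.41 -0.89  1.7   0.87  1.33  1.24] 0.02
[0.0008, -0.0006, 0.0018] [-0.3, 1.8, 19.5]
[0.0008, -0.0006, 0.0018] [-0.3, 1.8, 19.5]
```

Request:
jog_arm:
  moves:
    - [[0,0,0.0018],[-0.5,2,18],10]
    - [[0,0,0.0018],[-0.3,2,18],10]
    - [[0,0,0],[0,0,4],10]
    - [[0,0,0],[0,0,3],10]
    - [[0,0,0],[0,0,0],10]

```text
time_s: 15.35
eef_pos: [0.5866, -0.1352, 0.1605]
eef_rot: [0.032, -0.12, 0.958, -0.257]
wrist_force: [-0.8, 1.7, -3.6]
grip_width: 0.22
```

```bash
python3 snap.py b1; python3 -c "
from plan import *
now('b')"
```

```text
15.35 [ 0.5866 -0.1352  0.1605] [ 0.0322 -0.1203  0.9585 -0.2566] 0.015
15.4 rail [114.1   1.9  56.3] tilt err [ 0.0002 -0.0001 -0.0016] F rail [-2.4  1.1 -3.4] grip 19.2
```

View pics/b1.png

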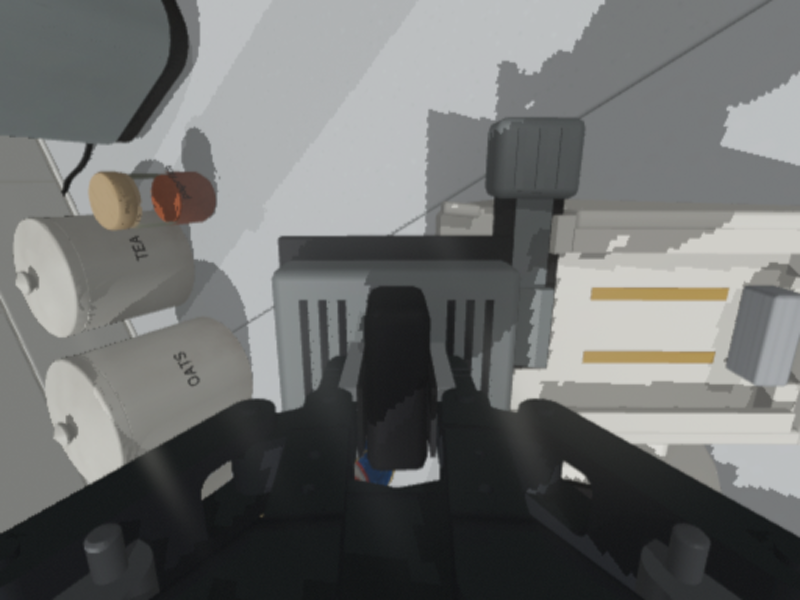

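View: pack (275–515) sits square on the open end, rail channel ahead to the right. 3 mm above the floor; lower and start sliding in.

Request:
jog_arm:
  moves:
    - [[0,0,-0.001],[0.5,0,2.5],10]
    - [[0,0,0],[0,8,0.5],10]
    - [[0,0,0],[0,8,0],10]
    - [[0,0,0],[0,8,0],10]
    - [[0,0,0],[0,0,0],10]

```text
time_s: 15.9
eef_pos: [0.5812, -0.1141, 0.1459]
eef_rot: [0.033, -0.122, 0.958, -0.256]
wrist_force: [-1.2, 2.6, -3.4]
grip_width: 0.224
```

```bash
python3 -c "
from plan import *
now('b')"
```

```text
15.9 rail [87.7  1.7 54. ] tilt err [0.0015 0.0011 0.0022] F rail [-4.2 -0.5 -1.5] grip 19.2
```

Request:
jog_arm:
  moves:
    - [[0,0,0],[0,10,0.5],10]
    - [[0,0,0],[0,12,0],10]
    - [[0,0,0],[0,12,0],10]
    - [[0,0,0],[0,12,0],10]
    - [[0,0,0],[0,12,0],10]

```text
time_s: 16.4
eef_pos: [0.5688, -0.0671, 0.1165]
eef_rot: [0.032, -0.121, 0.958, -0.257]
wrist_force: [-0.5, 1.6, -0.4]
grip_width: 0.224
```

```bash
python3 -c "
from plan import *
now('b')"
```

```text
16.4 rail [30.9  1.3 52.8] tilt err [ 0.0001 -0.0001 -0.0001] F rail [-1.6 -0.1  0.5] grip 19.2
```

Request:
jog_arm:
  moves:
    - [[0,0,0],[0,8,0],10]
    - [[0,0,0],[0,8,0],10]
    - [[0,0,0],[0,6,0],10]
    - [[0,0,0],[0,5,0],10]
    - [[0,0,0],[0,0,0],10]

```text
time_s: 16.9
eef_pos: [0.5636, -0.0462, 0.1042]
eef_rot: [0.033, -0.12, 0.958, -0.258]
wrist_force: [-1.3, -2.1, 4.2]
grip_width: 0.221
```

```bash
python3 -c "
from plan import *
now('b')"
```

```text
16.9 rail [ 6.1  1.5 52.9] tilt err [-0.002  -0.0003 -0.0017] F rail [ 3.6 -1.7  2.8] grip 18.8
```

Request:
jog_arm:
  moves:
    - [[0,0,0],[0,4,0],10]
    - [[0,0,0],[0,4,0],10]
    - [[0,0,0],[0,2,0],10]
    - [[0,0,0],[0,2,0],10]
    - [[0,0,0],[0,0,0],10]

```text
time_s: 17.4
eef_pos: [0.5615, -0.0374, 0.0989]
eef_rot: [0.033, -0.119, 0.958, -0.258]
wrist_force: [-0.7, -4.4, 7.2]
grip_width: 0.222
```

```bash
python3 -c "
from plan import *
now('b')"
```

```text
17.4 rail [-4.3  1.6 52.8] tilt err [-0.0034 -0.0004 -0.0036] F rail [ 7.1 -1.8  4.2] grip 18.9
```

Request:
jog_arm:
  moves:
    - [[0,0,0],[0,2,0],10]
    - [[0,0,0],[0,2,0],10]
    - [[0,0,0],[0,0,0],10]
    - [[0,0,0],[0,0,0],10]

```text
time_s: 17.8
eef_pos: [0.5609, -0.035, 0.0976]
eef_rot: [0.033, -0.119, 0.958, -0.259]
wrist_force: [-2.1, -5.2, 11.9]
grip_width: 0.222
```

```bash
python3 snap.py b2; python3 -c "
from plan import *
now('b')"
```

```text
17.8 [ 0.5609 -0.035   0.0976] [ 0.033  -0.1187  0.9579 -0.2592] 0.002
17.85 rail [-7.   1.6 52.9] tilt err [-0.0051 -0.0007 -0.0047] F rail [10.8 -2.3  7.2] grip 18.9
```

View pics/b2.png

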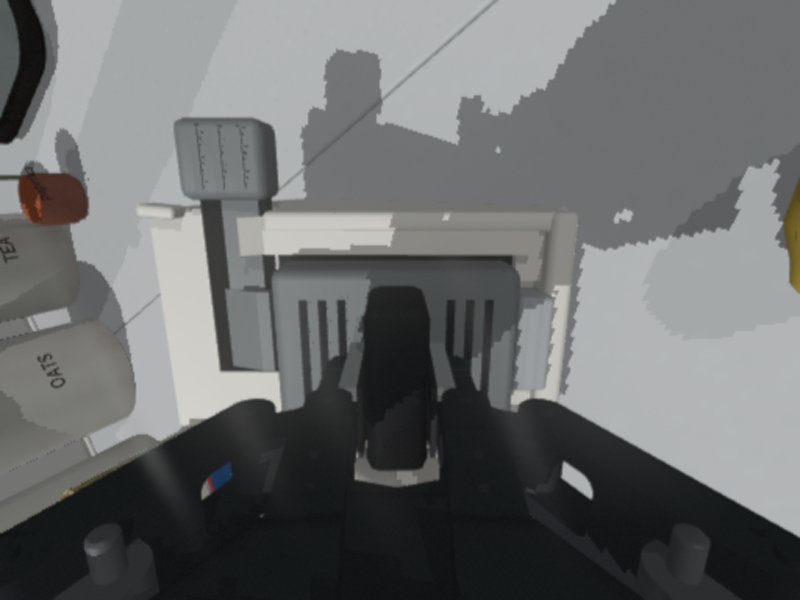

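Tooth (225–270, 290–370) is fully visible behind the pack, standing in the slot like the charger's at the start. Gentle pull test to confirm the latch.

Request:
jog_arm:
  moves:
    - [[0,0,0],[0,-4,0],10]
    - [[0,0,0],[0,-4,0],10]
    - [[0,0,0],[0,0,0],10]

```text
time_s: 18.15
eef_pos: [0.562, -0.0398, 0.1002]
eef_rot: [0.033, -0.12, 0.958, -0.257]
wrist_force: [0.8, -4.0, 4.2]
grip_width: 0.216
```

```bash
python3 -c "
from plan import *
now('b')"
```

```text
18.15 rail [-1.6  1.6 52.7] tilt err [-0.0008 -0.0001 -0.0023] F rail [ 5.7 -0.2  1.6] grip 18.4
```

Request:
jog_arm:
  moves:
    - [[0,0,0],[0,-3,0],10]
    - [[0,0,0],[0,-2,0],10]
    - [[0,0,0],[0,0,0],10]

```text
time_s: 18.45
eef_pos: [0.562, -0.0404, 0.1005]
eef_rot: [0.032, -0.122, 0.959, -0.254]
wrist_force: [0.6, 5.5, -6.1]
grip_width: 0.221
```

```bash
python3 -c "
from plan import *
now('b')"
```

```text
18.45 rail [-0.9  1.4 52.7] tilt err [0.005  0.0006 0.0021] F rail [-7.5  2.  -2.7] grip 18.9
```

Latched: the pack holds at home (x≈−0.9) against a 7.5 N pull. Ease off, release and retreat.

Request:
jog_arm:
  moves:
    - [[0,0,0],[0,3,0],10]
    - [[0,0,0],[0,0,0],40]
    - [[0,0,0],[0,0,0],60]
    - [[0,0,0],[0,0,0],60]
    - [[0,0,0],[0,0,-10],60]

```text
time_s: 18.95
eef_pos: [0.5601, -0.0367, 0.1086]
eef_rot: [0.031, -0.12, 0.958, -0.257]
wrist_force: [-0.1, 0.6, -0.1]
grip_width: 0.705
```

Request:
jog_arm:
  moves:
    - [[0,0,0],[0,0,-30],60]
    - [[0,0,0],[0,0,-40],60]
    - [[0,0,0],[-30,0,-30],60]
    - [[0,0,0],[0,0,0],60]
    - [[0,0,0],[0,0,0],60]

```text
time_s: 19.45
eef_pos: [0.5777, 0.0212, 0.1965]
eef_rot: [0.033, -0.121, 0.958, -0.256]
wrist_force: [-0.8, -0.7, 0.6]
grip_width: 0.7
```

```bash
python3 snap.py e1; python3 - <<'E'
from m2 import *
now('b')
im=np.load("e1.npz")["img"]; c=C("e1")
m=(im.max(2)<62).astype(np.uint8); m[195:]=0
N,L,st,ce=cv2.connectedComponentsWithStats(m)
for i in range(1,N):
    if st[i,4]>500: print(st[i],ce[i].round(1),onrail("b",c,ce[i],58).round(1))
# catch height: triangulate? print button grey-block extents vs predictions for up (z=12) and in (z=4)
for z in(12,4): print(z,[proj(c,at("b",(x,y,z))).round(1).tolist() for x,y in((44,-71),(78,-71),(61,-86))])
q=proj(c,at("b",(61,-71,12))).astype(int); print(im[q[1],q[0]-30:q[0]+31:2].mean(1).round().astype(int))
print(im[q[1]-30:q[1]+20:2,q[0]].mean(1).round().astype(int),q)
E
```

```text
19.45 [0.5777 0.0212 0.1965] [ 0.0331 -0.1209  0.9584 -0.2564] 0.049
19.5 rail [ -0.9  30.9 162.5] tilt err [-0.     -0.0008 -0.0003] F rail [ 0.5  0.3 -0.4] grip 59.8
[ 46   0  34  78 859] [66.5 38.9] [142.  -88.5  58. ]
[ 242  120   24   66 1507] [253.4 152.6] [-0.5 -1.8 58. ]
12 [[206.2, 72.4], [170.1, 72.3], [187.1, 55.0]]
4 [[207.6, 73.6], [172.5, 73.5], [189.1, 56.7]]
[159 159 159 159 159 159 159 128 102 109 108 107 104 107 107 108 106 106
 107 107 106 105 108  98  77  58 109 159 119  99 100]
[160 159 159 159 160 159 158  99  96 107 108 107 108 108 108 108 107 107
 108 108 108 108  99  89  83] [188  72]
```

```bash
python3 -c "
from h import *
print(env.job_done(), env.sense()['time_s'])"
```

```text
the job is handed in; nothing more can be done
the job is handed in; nothing more can be done
```

The battery pack is now in the blender base, fully home and latched, and I handed the job in at about 19.5 s of the 48 s allowed.

I pressed the charger's catch to its bottom (about 10 N at the wrist), slid the pack up and off, and carried it over. I then pushed it down the blender rail past home until the catch could come up behind it.

**Last checks**
- **Latch:** before letting go, the pack held at home against a pull of about 7.5 N, and the tooth was visible standing behind it.
- **Position:** after letting go, the grip bar measured at about −0.5 mm along the rail from home, and the wrist force was close to zero. The gripper was clear of everything.
- **Catch button:** its edges fit the "up" position better than "pressed in", but that difference is only 1–2 pixels, so the pull test is the stronger evidence.

**Disagreed:** after I pressed the charger's catch, the pack measured only about 7–8 mm up the rail, not the stated 14 mm. It covered the tooth and slid off freely, so I went on without pressing again.

**Not checked:** I took no final picture of the other things on the worktop. The planned paths kept clear of them, and the wrist force showed nothing unexpected.

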